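# Setting punches from the storage rack into their gauge cradles

## Robot

A 6-joint arm with a two-finger parallel gripper is mounted at the origin on the work surface. World frame = base frame: x ahead of the robot, y to its left, z up, the work surface at z = 0. Lengths are in mm, angles in rad, forces in N, time in s.
With the tool pointing down it reaches from about 350 to 875 mm from the base axis. Payload 4.2 kg.
Tool frame: the origin (TCP) lies midway between the tips of the shut fingers; the grasp point (between the pads) lies 19 mm behind it; z points along the fingers, y is the line along which they close (so a half turn about z gives the same grasp; the last joint's range is limited). The gripper opens to 85 mm and grips with 20 to 120 N. Pads are 22 mm wide; open, the fingers measure 114 mm over their backs; the gripper's body (76 mm by 85 mm) begins 54 mm behind the grasp point. The pads swing forward as they close: fully open they stand 13 mm farther back than shut.
Start: joints at [1.542, 0.385, 0.008, 0, -1.194, -0.259], TCP at [177.37, 599.282, 231.312] pointing down, gripper open.
Joint ranges: [-3.14, 3.14], [-1.21, 2.06], [-1.07, 1.41], [-3.16, 2.05], [-2.99, -0.16], [-3.1, 3.1]. Speed limits (rad/s): [2.79, 2.79, 3.14, 3.14, 3.14, 3.14].

## Interface

Orientations are given as a unit quaternion [x, y, z, w].
In Python, from bench import read_state, get_image, job_done gives the robot as it stands.
- The arm moves only by the shell command python3 -m jog 'ROWS'. ROWS is JSON, a list of rows, each a list of 3 entries, a list of its own where there are three numbers: the shift along the world's x, y, z scaled (see below), then the turn, a rotation vector about the world's x, y, z scaled (see below), then the gripper's target within -1 to 1 (shut at 1, half-way at 0, fully open at -1). In form: [[[x, y, z], [wx, wy, wz], claw], ...]. A call has 1 to 20 rows; each row is the pose to reach, as a shift and turn from the pose commanded when the call began; what a row does not reach only later rows make up. The controller multiplies each number of a shift by 10 cm and each number of a turn by 120 degrees. A row lasts 1/10 s, in which the tool goes at most 50 mm and 8.59 degrees, less where a joint would pass 70% of its speed; a pose out of reach is approached as far as the arm can. A call with a number of a shift or a turn outside -1 to 1 is refused whole. A call with a gripper value outside its range is refused whole. The fingers move at their own pace and stop on an object; the grip force is fixed at half the most. Time passes only in rows, so rows that repeat a pose let the fingers close. It gives the time, the measured TCP pose, the force, the opening and the grip force at its end, in the units of the state.
- read_state(): the state, without advancing time (a new reading comes with each control period).
- get_image(name): name is "side" or "top" or "wrist"; returns a dict with "frame" (400x640x3 uint8, red, green, blue), "range_z" (400x640 float32, mm along the optical axis (not along the pixel's ray), 0 where there is no reading), "fx", "fy", "cx", "cy" (pixels), "R" (3x3) and "t" (3): a world point X has camera coordinates R X + t. Camera axes: x right, y down, z forward; pixel columns grow to the right and rows downward; lengths in mm; the calibration is good to about 2 mm. The wrist camera is an equidistant fisheye: a pixel r from the principal point sees the ray r / f radians off the axis. A picture is of the moment at which its call begins.
- job_done(): hands the job in; it is judged then, once.
The state is a dict: "clock": time; "joints": joint angles; "joint_vel": joint speeds; "joint_efforts": joint torques, N m; "position": TCP position; "ee_rot": TCP orientation; "contact_force": force on the tool from outside, world axes, zero at the start; "wrist_torque": the same for the moment, N m; "gripper_width": finger opening in mm; "grasp_force": force on a finger pad.
Only numpy, scipy, OpenCV 4.12 (cv2) and the standard library are available. Lean on these libraries where they do the work, as an engineer would, in place of code of your own. Each camera call takes 0.05 s, during which the arm holds its last target. There are 200 camera calls.

## Task

Move the four steel setting punches from the wooden storage rack into the row of metal cradles, each into the cradle made for its length, lying level down in both Vs between the end stops, either way round. Do not knock over or push away the glass jar that stands between them.

Things in the scene. Friction and masses are not known exactly. Their poses are not given: they have to be found in the camera images.
- rack: Fixed wooden storage rack, left or right of the cradles. Base 120 x 236 x 12 mm; origin: centre of its underside, on the bench (z = 0); x along the punches, y along the row. Four places at y = -87, -29, 29, 87 mm, each two upright V plates 8 mm thick at x = +-24 mm (40 mm free between them), their tops 43 mm up. Which punch lies where varies.
- punch_a: The shortest of four round steel punches: 70 mm long, diameter 16, about 105 g, dark rings round the middle, one end narrower for 7 mm. Origin: mid-length on its axis; x along the axis (it may roll about x). At the start it lies level in the rack, axis 39 mm above the bench, the middle 40 mm of its length free to grip, 42 mm of space to the next punch.
- punch_b: The second shortest of four round steel punches: 92 mm long, diameter 16, about 138 g, dark rings round the middle, one end narrower for 7 mm. Origin: mid-length on its axis; x along the axis (it may roll about x). At the start it lies level in the rack, axis 39 mm above the bench, the middle 40 mm of its length free to grip, 42 mm of space to the next punch.
- punch_c: The second longest of four round steel punches: 114 mm long, diameter 16, about 171 g, dark rings round the middle, one end narrower for 7 mm. Origin: mid-length on its axis; x along the axis (it may roll about x). At the start it lies level in the rack, axis 39 mm above the bench, the middle 40 mm of its length free to grip, 42 mm of space to the next punch.
- punch_d: The longest of four round steel punches: 136 mm long, diameter 16, about 204 g, dark rings round the middle, one end narrower for 7 mm. Origin: mid-length on its axis; x along the axis (it may roll about x). At the start it lies level in the rack, axis 39 mm above the bench, the middle 40 mm of its length free to grip, 42 mm of space to the next punch.
- cradle_a: The shortest of four fixed metal cradles, for the 70 mm punch. Base 96 x 42 x 6 mm; origin: centre of its underside, 6 mm above the bench; x along it. V plates as in the rack at x = +-24 mm, mouth 30 mm wide 37 mm above the origin; end stops 86 mm apart inside, tops 46 mm up. A seated punch's axis is 33 mm above the origin. The row's pitch is 58 mm, its order varies.
- cradle_b: The second shortest of four fixed metal cradles, for the 92 mm punch. Base 118 x 42 x 6 mm; origin: centre of its underside, 6 mm above the bench; x along it. V plates as in the rack at x = +-24 mm, mouth 30 mm wide 37 mm above the origin; end stops 108 mm apart inside, tops 46 mm up. A seated punch's axis is 33 mm above the origin. The row's pitch is 58 mm, its order varies.
- cradle_c: The second longest of four fixed metal cradles, for the 114 mm punch. Base 140 x 42 x 6 mm; origin: centre of its underside, 6 mm above the bench; x along it. V plates as in the rack at x = +-24 mm, mouth 30 mm wide 37 mm above the origin; end stops 130 mm apart inside, tops 46 mm up. A seated punch's axis is 33 mm above the origin. The row's pitch is 58 mm, its order varies.
- cradle_d: The longest of four fixed metal cradles, for the 136 mm punch. Base 162 x 42 x 6 mm; origin: centre of its underside, 6 mm above the bench; x along it. V plates as in the rack at x = +-24 mm, mouth 30 mm wide 37 mm above the origin; end stops 152 mm apart inside, tops 46 mm up. A seated punch's axis is 33 mm above the origin. The row's pitch is 58 mm, its order varies.
- jar: A small glass jar with a white lid, 52 mm diameter, 66 mm high, standing loose on the bench between rack and cradles; origin at the centre of its underside. Not part of the job.
There are look-alikes about, which are no part of the job. What is shaped like the punch_b but purple is not meant.

How it is judged (in metres and radians):
At the end, for the whole second after the job is handed in: Every punch lies at rest in the cradle of its own length: axis 28 to 38 mm above the cradle's origin (seated is 33), middle within 10 mm of the cradle's middle along it and 5 mm across it (the Vs centre it), axis within 0.12 rad of the cradle's, either way round (x of punch_a in the frame of cradle_a between -0.01 and 0.01 m and y of punch_a in the frame of cradle_a between -0.005 and 0.005 m and z of punch_a in the frame of cradle_a between 0.028 and 0.038 m and angle between the x axis of punch_a and the x axis of cradle_a, either way round below 0.12 rad and linear speed of each of punch_a, punch_b, punch_c, punch_d below 0.02 m/s and x of punch_b in the frame of cradle_b between -0.01 and 0.01 m and y of punch_b in the frame of cradle_b between -0.005 and 0.005 m and z of punch_b in the frame of cradle_b between 0.028 and 0.038 m and angle between the x axis of punch_b and the x axis of cradle_b, either way round below 0.12 rad and x of punch_c in the frame of cradle_c between -0.01 and 0.01 m and y of punch_c in the frame of cradle_c between -0.005 and 0.005 m and z of punch_c in the frame of cradle_c between 0.028 and 0.038 m and angle between the x axis of punch_c and the x axis of cradle_c, either way round below 0.12 rad and x of punch_d in the frame of cradle_d between -0.01 and 0.01 m and y of punch_d in the frame of cradle_d between -0.005 and 0.005 m and z of punch_d in the frame of cradle_d between 0.028 and 0.038 m and angle between the x axis of punch_d and the x axis of cradle_d, either way round below 0.12 rad); the robot touches nothing.
It fails at once if the glass jar is pushed more than 30 mm from its place or tipped over (more than 0.5 rad) (distance of jar from where it was at the start of the episode above 0.03 m or angle between jar's own z axis and vertical above 0.5 rad).
It also fails if it takes over 120 s, if anything falls off the work surface, if the arm or the gripper's body presses on something with over 40 N, if the wrist force passes 120 N, or if a joint passes its speed limit or range.

## Working session

There is one attempt and no reset: what is moved stays moved. The work goes in short steps, Python scripts to look and compute and a shell command to move; the robot and the scene stay as the last step left them, time stands still between calls to the robot, and variables do not carry over. Pictures are saved under pics/ and viewed, at most 14 in all, crops included, and the job is handed in when it is done.

```bash
mkdir -p pics; cat > h.py <<'E'
import numpy as np,cv2,pickle
from bench import read_state,get_image
def grab(n,f):
    d=get_image(n); pickle.dump(d,open(f'/tmp/{f}.pkl','wb')); cv2.imwrite(f'pics/{f}.png',d['frame'][:,:,::-1]); return d
def pts(d):
    v,u=np.mgrid[:400,:640]; z=d['range_z']
    c=np.stack([(u-d['cx'])/d['fx']*z,(v-d['cy'])/d['fy']*z,z],-1)
    return (c-d['t'])@np.array(d['R'])   # world
E
python3 - <<'E'
from h import *
for n in('top','side'):
    d=grab(n,n+'0'); print(n,np.array(d['R']).round(3).tolist(),np.array(d['t']).round(1),d['fx'],d['cx'],d['cy'])
print(read_state())
E
```

```text
top [[0.0, -1.0, 0.006], [-0.998, -0.001, -0.067], [0.067, -0.005, -0.998]] [-6.000e-01  4.763e+02  8.039e+02] 397.6344593386847 320.5395790721656 199.0189751784375
side [[-0.989, -0.147, 0.009], [-0.097, 0.605, -0.791], [0.11, -0.783, -0.612]] [462.8 102.5 958.5] 381.4596600490526 315.1026741522137 198.600723794821
{'clock': 0.1, 'joints': array([ 1.54160241e+00,  3.85501950e-01,  6.76920559e-03, -3.94003367e-04,
       -1.19397173e+00, -2.58612940e-01]), 'joint_vel': array([-0.00022958, -0.00138344,  0.00197495,  0.00294879, -0.00110333,
        0.00042974]), 'joint_efforts': array([-3.56566188e-04, -3.93320239e+01,  1.88929778e+01,  4.19794723e+00,
       -2.57869862e-03,  4.84220493e-06]), 'position': array([177.24571961, 598.8148937 , 230.32620945]), 'ee_rot': array([ 9.89652867e-01, -1.43479126e-01, -7.27054229e-05,  9.68762719e-04]), 'contact_force': array([ 0.26179914, -0.15336162, -0.21837968]), 'wrist_torque': array([-0.00641093,  0.01480251, -0.03310204]), 'grasp_force': 0.0, 'gripper_width': 85.74026677124562}
```

View pics/top0.png

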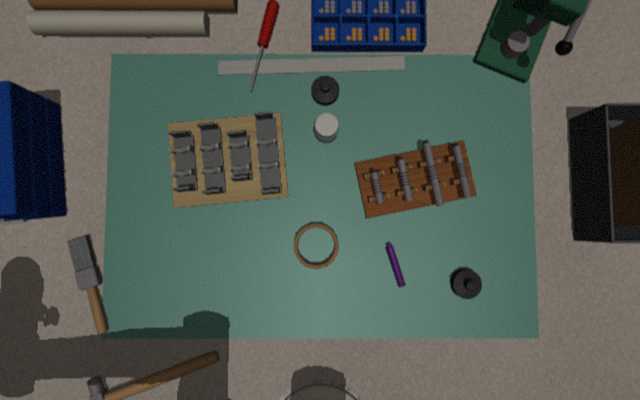

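View pics/side0.png

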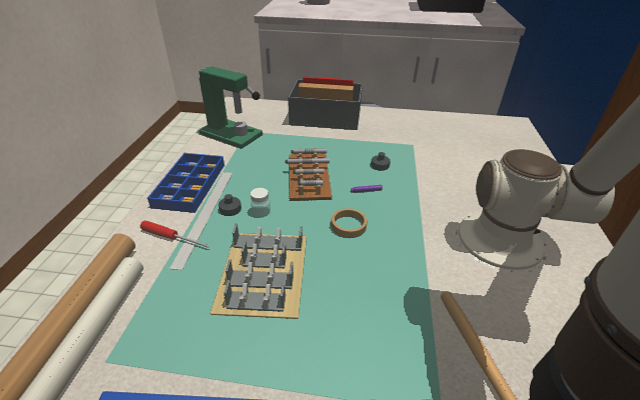

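The top view shows the rack at (415,178) with four grey punches at (376,186), (404,179), (432,173) and (460,170). The four cradles are on the beige plate at x pixels 182, 212, 239 and 268. The jar is at (326,127), with dark knobs at (325,90) and (466,283). The only thing that could be mistaken for a punch is the purple pin at (395,264), which I rule out by its colour.

```bash
python3 - <<'E'
from h import *
d=pickle.load(open('/tmp/top0.pkl','rb')); P=pts(d); f=d['frame']
R=np.array(d['R']);t=np.array(d['t'])
def ray(uv,h):
    uv=np.asarray(uv,float); c=np.stack([(uv[:,0]-d['cx'])/d['fx'],(uv[:,1]-d['cy'])/d['fy'],np.ones(len(uv))],1)@R
    o=-t@R; return o+c*((h-o[2])/c[:,2])[:,None]
print('bench z',[P[300,v,2].round(1) for v in(150,250,450)],'jar',P[124:131,322:330].reshape(-1,3).mean(0).round(1))
for nm,(u0,u1,v0,v1) in dict(rack=(345,485,130,225),crad=(160,300,105,212)).items():
    Q=P[v0:v1,u0:u1]; hsv=cv2.cvtColor(f[v0:v1,u0:u1],cv2.COLOR_RGB2HSV)
    notgreen=~((hsv[...,0]>60)&(hsv[...,0]<100)&(hsv[...,1]>60))
    m=notgreen.astype(np.uint8); n,l,s,_=cv2.connectedComponentsWithStats(m); k=1+s[1:,4].argmax(); m=(l==k)
    print(nm,'z hist',np.histogram(Q[m][:,2],[-5,3,9,15,20,25,30,35,40,45,50,55,60]))
    # colour brown base
    b=notgreen&(hsv[...,1]>70)&(hsv[...,0]<30)
    c=np.argwhere(b)[:,::-1]+[u0,v0]; h=12 if nm=='rack' else 6
    w=ray(c,h)[:,:2].astype(np.float32); r=cv2.minAreaRect(w); print(nm,'rect',r)
    lo=34 if nm=='rack' else 40
    g=(Q[...,2]>lo)&(Q[...,2]<65)
    # cluster
    n,l,s,ce=cv2.connectedComponentsWithStats(g.astype(np.uint8))
    for i in range(1,n):
        if s[i,4]<5: continue
        X=Q[l==i]; print(' blob',(ce[i]+[u0,v0]).round(1),s[i,4],X.mean(0).round(1),cv2.minAreaRect(X[:,:2].astype(np.float32)))
im=np.hstack([cv2.resize(f[v0:v1,u0:u1],None,fx=3,fy=3,interpolation=cv2.INTER_CUBIC)[:321] for u0,u1,v0,v1 in((350,480,125,232),(162,292,105,212))])
cv2.imwrite('pics/crop.png',cv2.convertScaleAbs(im,alpha=1.5)[:,:,::-1])
E
```

```text
bench z [np.float64(-1.2), np.float64(-0.9), np.float64(-0.7)] jar [614.5  -9.8  65.5]
rack z hist (array([ 233,  214, 4171,   58,   23,   25,   38,  273,  932,  801,    0,
          0]), array([-5,  3,  9, 15, 20, 25, 30, 35, 40, 45, 50, 55, 60]))
rack rect ((519.5509033203125, -197.7528533935547), (118.76629638671875, 236.093994140625), 11.752070426940918)
 blob [432.3 173.8] 637 [ 525.4 -224.2   43.7] ((527.517822265625, -224.8853759765625), (135.4704132080078, 40.99626541137695), 12.14340877532959)
 blob [460.9 170.6] 560 [ 531.8 -281.8   43.6] ((532.4678955078125, -283.2545471191406), (113.1112289428711, 40.84486389160156), 11.811774253845215)
 blob [404.3 179.7] 456 [ 513.4 -167.9   43.4] ((515.2037963867188, -168.52439880371094), (92.2492904663086, 40.05872344970703), 11.658230781555176)
 blob [376.5 186.8] 369 [ 499.1 -112.1   43.3] ((499.77606201171875, -112.73281860351562), (69.3775863647461, 40.5003776550293), 11.820638656616211)
crad z hist (array([ 523, 4119, 3621,  132,  141,  183,  282,  306,  276,  133,  282,
          2]), array([-5,  3,  9, 15, 20, 25, 30, 35, 40, 4
[... 2864 characters left out ...]
73.5] 11 [525.5 296.8  41.2] ((525.6074829101562, 296.5654602050781), (6.342209339141846, 5.918086528778076), 0.3610484302043915)
 blob [238.7 177.5] 57 [516.6 161.9  50.3] ((516.7902221679688, 162.158935546875), (5.181621551513672, 33.79335021972656), 6.848957538604736)
 blob [181.1 188.5] 56 [494.6 275.3  49.7] ((494.9820556640625, 276.72650146484375), (5.0693359375, 33.786285400390625), 5.375463485717773)
 blob [210.3 191.4] 54 [489.1 217.6  49.6] ((489.5871887207031, 217.80752563476562), (5.017305850982666, 32.76705551147461), 5.9573798179626465)
 blob [269.5 191.2] 56 [489.5 100.7  49.2] ((489.8434753417969, 101.21009826660156), (5.192249774932861, 33.19206237792969), 5.835164546966553)
```

View pics/crop.png

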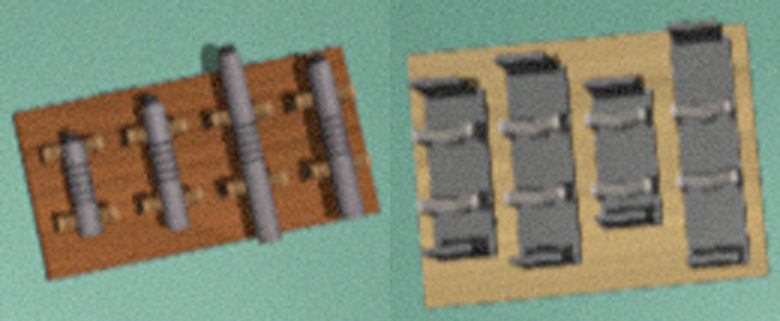

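The crop shows four steel punches, lengths measured as 69, 92, 135 and 113 mm from left to right. In the rack that is a, b, d, c. The cradle stop spans of 113, 135, 91 and 156 mm, also left to right, give the order b, c, a, d. The purple pin is not in either crop. Blob heights and lengths all match the given sizes.

Targets, with rack angle 11.8° and cradle angle 5.5°:

| Punch | Rack position (x, y) | Cradle position (x, y) |
|---|---|---|
| a | 500, -113 | 562, 167 |
| b | 515, -168.5 | 551, 282 |
| c | 532.5, -283 | 556.5, 224.4 |
| d | 527.5, -225 | 567.4, 109 |

Now I move toward punch a.

```bash

python3 -m jog '[[[0.1,-0.22,0],[0,0,0.03],-1],[[0.2,-0.45,0],[0,0,0.06],-1],[[0.3,-0.67,0],[0,0,0.09],-1],[[0.4,-0.89,0],[0,0,0.118],-1]]'
python3 -m jog '[[[0.1,-0.22,0],[0,0,0.03],-1],[[0.2,-0.45,0],[0,0,0.06],-1],[[0.3,-0.67,0],[0,0,0.09],-1],[[0.4,-0.89,0],[0,0,0.118],-1]]'
python3 -m jog '[[[0.1,-0.22,0],[0,0,0],0],[[0.2,-0.45,0],[0,0,0],0.1],[[0.3,-0.67,0],[0,0,0],0.1],[[0.4,-0.89,0],[0,0,0],0.1]]'
python3 -m jog '[[[0.1,-0.22,0],[0,0,0],0.1],[[0.2,-0.45,0],[0,0,0],0.1],[[0.3,-0.67,0],[0,0,0],0.1],[[0.4,-0.89,0],[0,0,0],0.1]]'
python3 -m jog '[[[0.1,-0.22,0],[0,0,0],0.1],[[0.2,-0.45,0],[0,0,0],0.1],[[0.3,-0.67,0],[0,0,0],0.1],[[0.4,-0.89,0],[0,0,0],0.1]]'
```

```text
clock: 0.5
position: [217.6, 509.0, 230.7]
ee_rot: [1.0, -0.019, -0.0, 0.001]
contact_force: [-0.2, -0.5, 1.2]
gripper_width: 85.1
grasp_force: 0.0
clock: 0.9
position: [257.5, 420.0, 230.9]
ee_rot: [0.995, 0.104, -0.0, 0.0]
contact_force: [0.1, 0.5, 0.0]
gripper_width: 85.5
grasp_force: 0.0
clock: 1.3
position: [297.5, 331.0, 231.0]
ee_rot: [0.995, 0.103, -0.0, 0.0]
contact_force: [-0.1, 0.4, 0.0]
gripper_width: 38.6
grasp_force: 0.0
clock: 1.7
position: [337.4, 242.1, 231.1]
ee_rot: [0.995, 0.103, -0.0, 0.0]
contact_force: [0.5, -0.3, -0.4]
gripper_width: 38.6
grasp_force: 0.0
clock: 2.1
position: [377.4, 153.2, 231.1]
ee_rot: [0.995, 0.103, -0.0, 0.0]
contact_force: [-0.5, -0.1, 0.1]
gripper_width: 38.5
grasp_force: 0.0
```

```bash

python3 -m jog '[[[0.1,-0.22,-0.1],[0,0,0],0.1],[[0.2,-0.44,-0.2],[0,0,0],0.1],[[0.31,-0.66,-0.3],[0,0,0],0.1],[[0.41,-0.886,-0.4],[0,0,0],0.1]]'
python3 -m jog '[[[0.1,-0.22,-0.1],[0,0,0],0.1],[[0.2,-0.44,-0.2],[0,0,0],0.1],[[0.31,-0.66,-0.3],[0,0,0],0.1],[[0.41,-0.886,-0.4],[0,0,0],0.1]]'
python3 -m jog '[[[0.1,-0.22,-0.1],[0,0,0],0.1],[[0.2,-0.44,-0.2],[0,0,0],0.1],[[0.31,-0.66,-0.3],[0,0,0],0.1],[[0.405,-0.885,-0.4],[0,0,0],0.1],[[0.405,-0.885,-0.4],[0,0,0],0.1]]'
python3 -c "
from h import *
d=grab('wrist','w1');grab('side','s1');print({k:d[k] for k in('fx','cx','cy')},np.array(d['R']).round(2).tolist(),d['t'])"
```

```text
clock: 2.5
position: [418.5, 64.7, 190.7]
ee_rot: [0.995, 0.103, -0.0, -0.0]
contact_force: [-0.7, 0.1, 0.2]
gripper_width: 38.7
grasp_force: 0.0
clock: 2.9
position: [459.5, -23.9, 150.7]
ee_rot: [0.995, 0.103, -0.0, -0.0]
contact_force: [0.3, -0.6, -0.3]
gripper_width: 38.4
grasp_force: 0.0
clock: 3.4
position: [499.5, -113.2, 109.4]
ee_rot: [0.995, 0.101, -0.002, -0.0]
contact_force: [-0.3, 0.0, -0.1]
gripper_width: 38.3
grasp_force: 0.0
{'fx': 309.70691628693146, 'cx': 323.7962936518164, 'cy': 203.1050277233399} [[0.2, -0.98, -0.0], [-0.94, -0.19, 0.28], [-0.27, -0.06, -0.96]] [-212.79544246  445.17488796  389.66195846]
```

View pics/w1.png

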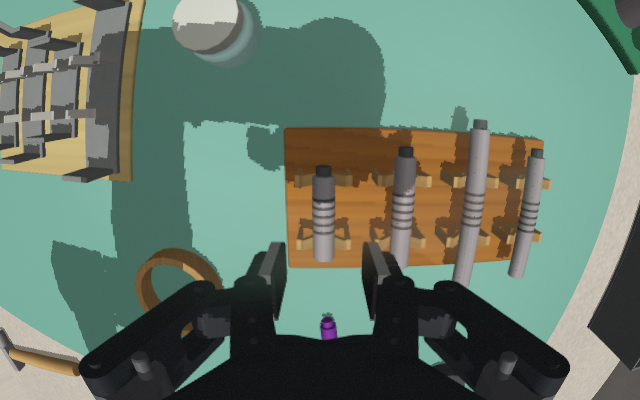

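The wrist view shows punch a at (323,215), centred between the fingers at x pixels 280 and 368 and parallel to them. The purple pin is far below at (328,327). Descending.

```bash

python3 -m jog '[[[0,0,-0.2],[0,0,0],0.1],[[0,0,-0.4],[0,0,0],0.1],[[0,0,-0.6],[0,0,0],0.1],[[0,0,-0.75],[0,0,0],0.1],[[0,0,-0.82],[0,0,0],0.1],[[0,0,-0.87],[0,0,0],0.1],[[0,0,-0.87],[0,0,0],0.1],[[0,0,-0.87],[0,0,0],1],[[0,0,-0.87],[0,0,0],1],[[0,0,-0.87],[0,0,0],1],[[0,0,-0.87],[0,0,0],1],[[0,0,-0.87],[0,0,0],1]]'
python3 -m jog '[[[0,0,0.05],[0,0,0],1],[[0,0,0.15],[0,0,0],1],[[0,0,0.35],[0,0,0],1],[[0,0,0.6],[0,0,0],1],[[0,0,0.8],[0,0,0],1],[[0,0,0.95],[0,0,0],1],[[0,0,0.95],[0,0,0],1]]'
```

```text
clock: 4.7
position: [500.8, -112.3, 25.7]
ee_rot: [0.995, 0.103, 0.001, 0.001]
contact_force: [-0.9, -5.0, 3.7]
gripper_width: 14.6
grasp_force: 58.5
clock: 5.4
position: [501.4, -111.1, 122.1]
ee_rot: [0.995, 0.103, 0.003, 0.0]
contact_force: [-0.2, 0.0, -0.9]
gripper_width: 14.1
grasp_force: 58.5
```

```bash

python3 -m jog '[[[0.04,0.18,0],[0,0,-0.01],1],[[0.08,0.37,0],[0,0,-0.02],1],[[0.12,0.55,0],[0,0,-0.03],1],[[0.16,0.74,0],[0,0,-0.04],1],[[0.2,0.93,0],[0,0,-0.0525],1]]'
python3 -m jog '[[[0.04,0.18,0],[0,0,0],1],[[0.08,0.37,0],[0,0,0],1],[[0.12,0.55,0],[0,0,0],1],[[0.16,0.74,0],[0,0,0],1],[[0.2,0.93,0],[0,0,0],1]]'
python3 -m jog '[[[0.04,0.18,0],[0,0,0],1],[[0.08,0.37,0],[0,0,0],1],[[0.12,0.55,0],[0,0,0],1],[[0.16,0.74,0],[0,0,0],1],[[0.2,0.93,0],[0,0,0],1],[[0.2,0.93,0],[0,0,0],1],[[0.2,0.93,0],[0,0,0],1]]'
python3 -c "
from h import *
grab('wrist','w2');print(read_state()['position'])"
```

```text
clock: 5.9
position: [519.2, -17.6, 118.5]
ee_rot: [0.999, 0.048, -0.001, -0.0]
contact_force: [0.4, 0.2, -0.9]
gripper_width: 13.7
grasp_force: 58.6
clock: 6.4
position: [539.2, 75.4, 118.4]
ee_rot: [0.999, 0.048, -0.001, 0.0]
contact_force: [-0.2, 1.1, -0.4]
gripper_width: 13.9
grasp_force: 58.6
clock: 7.1
position: [559.7, 168.2, 119.1]
ee_rot: [0.999, 0.049, -0.0, 0.0]
contact_force: [-0.5, -0.1, -1.3]
gripper_width: 13.7
grasp_force: 58.6
[559.56801333 167.64032328 119.08242668]
```

View pics/w2.png

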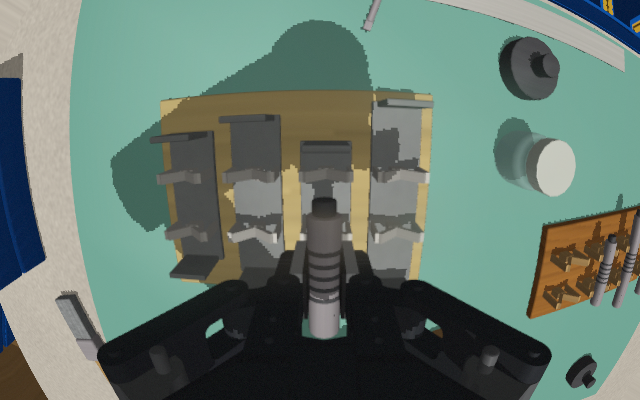

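Punch a is held level over the third cradle at (325,240), with its axis parallel to that cradle. Lowering and releasing.

```bash

python3 -m jog '[[[0.025,0,-0.2],[0,0,0],1],[[0.025,-0.005,-0.4],[0,0,0],1],[[0.025,-0.005,-0.6],[0,0,0],1],[[0.025,-0.005,-0.75],[0,0,0],1],[[0.025,-0.005,-0.84],[0,0,0],1],[[0.025,-0.005,-0.9],[0,0,0],1],[[0.025,-0.005,-0.94],[0,0,0],1],[[0.025,-0.005,-0.94],[0,0,0],1],[[0.025,-0.005,-0.94],[0,0,0],1]]'
python3 -m jog '[[[0,0,0],[0,0,0],0.4],[[0,0,0],[0,0,0],0.2],[[0,0,0],[0,0,0],0.15],[[0,0,0],[0,0,0],0.15],[[0,0,0.2],[0,0,0],0.15],[[0,0,0.5],[0,0,0],0.15],[[0,0,0.8],[0,0,0],0.15],[[0,0,0.95],[0,0,0],0.1]]'
python3 -c "
from h import *
d=grab('top','t2');f=d['frame'];cv2.imwrite('pics/t2c.png',cv2.convertScaleAbs(cv2.resize(f[100:215,160:300],None,fx=4,fy=4,interpolation=2),alpha=1.4)[:,:,::-1])"
```

```text
clock: 8.05
position: [562.8, 167.3, 25.9]
ee_rot: [0.999, 0.048, 0.001, -0.0]
contact_force: [-0.1, 0.0, -1.4]
gripper_width: 13.9
grasp_force: 58.7
clock: 8.85
position: [563.7, 167.7, 123.3]
ee_rot: [0.999, 0.048, 0.002, -0.001]
contact_force: [-0.0, -0.2, -0.7]
gripper_width: 38.4
grasp_force: 0.0
```

View pics/t2c.png

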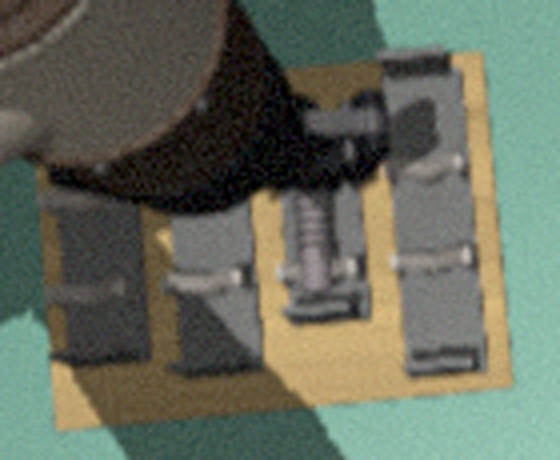

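Punch a lies between its stops at (313,245) in the crop, in both Vs as far as the arm lets me see. Next is punch b.

```bash

python3 -m jog '[[[-0.03,-0.21,0],[0,0,0.013],0.1],[[-0.06,-0.42,0],[0,0,0.026],0.1],[[-0.09,-0.63,0],[0,0,0.04],0.1],[[-0.12,-0.84,0],[0,0,0.0525],0.1]]'
python3 -m jog '[[[-0.03,-0.21,0],[0,0,0],0.1],[[-0.06,-0.42,0],[0,0,0],0.1],[[-0.09,-0.63,0],[0,0,0],0.1],[[-0.12,-0.84,0],[0,0,0],0.1]]'
python3 -m jog '[[[-0.03,-0.21,0],[0,0,0],0.1],[[-0.06,-0.42,0],[0,0,0],0.1],[[-0.09,-0.63,0],[0,0,0],0.1],[[-0.12,-0.84,0],[0,0,0],0.1]]'
python3 -m jog '[[[-0.03,-0.21,0],[0,0,0],0.1],[[-0.06,-0.42,0],[0,0,0],0.1],[[-0.09,-0.63,0],[0,0,0],0.1],[[-0.12,-0.84,0],[0,0,0],0.1],[[-0.12,-0.84,0],[0,0,0],0.1],[[-0.12,-0.84,0],[0,0,0],0.1]]'
python3 - <<'E'
from h import *
d=grab('top','t3');P=pts(d)[105:212,160:300];Q=P.reshape(-1,3)
a=np.deg2rad(5.5);R=np.array([[np.cos(a),np.sin(a)],[-np.sin(a),np.cos(a)]])
L=(Q[:,:2]-[562.3,166.8])@R.T
m=(abs(L[:,1])<6)&(abs(L[:,0])<41)&(Q[:,2]>30)
print(m.sum(),L[m].min(0),L[m].max(0),np.median(L[m],0),np.percentile(Q[m,2],[5,50,95]))
m2=m&(L[:,0]>5);m3=m&(L[:,0]<-5);print(Q[m2].mean(0),Q[m3].mean(0))
E
```

```text
clock: 9.3
position: [549.8, 82.3, 119.6]
ee_rot: [0.995, 0.104, -0.001, 0.0]
contact_force: [0.6, 0.3, 0.2]
gripper_width: 38.3
grasp_force: 0.0
clock: 9.7
position: [537.8, -1.8, 119.6]
ee_rot: [0.995, 0.103, -0.001, 0.0]
contact_force: [0.8, 0.6, -0.4]
gripper_width: 38.4
grasp_force: 0.0
clock: 10.1
position: [525.8, -85.7, 119.6]
ee_rot: [0.995, 0.103, -0.0, -0.0]
contact_force: [-0.1, 0.1, -0.5]
gripper_width: 38.5
grasp_force: 0.0
clock: 10.7
position: [514.0, -169.1, 119.7]
ee_rot: [0.995, 0.103, -0.0, -0.0]
contact_force: [0.1, 0.8, 0.4]
gripper_width: 38.7
grasp_force: 0.0
212 [-35.366909    -5.99897441] [33.55076487  5.99061575] [-2.10884364 -0.46248548] [41.51792989 45.42588928 47.84768456]
[581.30624025 168.20334501  45.16177744] [541.35168965 164.52679212  45.22310808]
```

Punch a is confirmed: level, top at about 47 mm, centred within 1 mm. Gripping b.

```bash

python3 -m jog '[[[0.01,0.005,-0.2],[0,0,0],0.1],[[0.01,0.005,-0.4],[0,0,0],0.1],[[0.01,0.005,-0.6],[0,0,0],0.1],[[0.01,0.005,-0.8],[0,0,0],0.1],[[0.01,0.005,-0.91],[0,0,0],0.1],[[0.01,0.005,-0.96],[0,0,0],0.1],[[0.01,0.005,-0.96],[0,0,0],0.1],[[0.01,0.005,-0.96],[0,0,0],1],[[0.01,0.005,-0.96],[0,0,0],1],[[0.01,0.005,-0.96],[0,0,0],1],[[0.01,0.005,-0.96],[0,0,0],1],[[0.01,0.005,-0.96],[0,0,0],1]]'
python3 -m jog '[[[0,0,0.05],[0,0,0],1],[[0,0,0.15],[0,0,0],1],[[0,0,0.35],[0,0,0],1],[[0,0,0.6],[0,0,0],1],[[0,0,0.8],[0,0,0],1],[[0,0,0.95],[0,0,0],1],[[0,0,0.95],[0,0,0],1]]'
```

```text
clock: 11.95
position: [516.3, -168.7, 25.4]
ee_rot: [0.995, 0.103, 0.001, 0.0]
contact_force: [-0.3, -1.7, 5.2]
gripper_width: 14.0
grasp_force: 58.8
clock: 12.65
position: [516.5, -168.4, 121.7]
ee_rot: [0.995, 0.103, 0.002, 0.0]
contact_force: [0.1, -0.1, -0.4]
gripper_width: 13.8
grasp_force: 58.5
```

```bash

python3 -m jog '[[[0.015,0.18,0],[0,0,-0.01],1],[[0.03,0.36,0],[0,0,-0.02],1],[[0.045,0.54,0],[0,0,-0.03],1],[[0.06,0.72,0],[0,0,-0.04],1],[[0.073,0.9,0],[0,0,-0.0525],1]]'
python3 -m jog '[[[0.015,0.18,0],[0,0,0],1],[[0.03,0.36,0],[0,0,0],1],[[0.045,0.54,0],[0,0,0],1],[[0.06,0.72,0],[0,0,0],1],[[0.073,0.9,0],[0,0,0],1]]'
python3 -m jog '[[[0.015,0.18,0],[0,0,0],1],[[0.03,0.36,0],[0,0,0],1],[[0.045,0.54,0],[0,0,0],1],[[0.06,0.72,0],[0,0,0],1],[[0.073,0.9,0],[0,0,0],1]]'
python3 -m jog '[[[0.015,0.18,0],[0,0,0],1],[[0.03,0.36,0],[0,0,0],1],[[0.045,0.54,0],[0,0,0],1],[[0.06,0.72,0],[0,0,0],1],[[0.073,0.9,0],[0,0,0],1]]'
python3 -m jog '[[[0.015,0.18,0],[0,0,0],1],[[0.03,0.36,0],[0,0,0],1],[[0.045,0.54,0],[0,0,0],1],[[0.06,0.72,0],[0,0,0],1],[[0.073,0.9,0],[0,0,0],1],[[0.073,0.9,0],[0,0,0],1],[[0.073,0.9,0],[0,0,0],1]]'
python3 -c "
from h import *
print(read_state()['position'])"
```

```text
clock: 13.15
position: [521.6, -77.7, 118.1]
ee_rot: [0.999, 0.048, -0.001, -0.0]
contact_force: [-0.1, -0.3, -2.0]
gripper_width: 13.5
grasp_force: 58.6
clock: 13.65
position: [528.9, 12.2, 118.1]
ee_rot: [0.999, 0.048, -0.001, 0.0]
contact_force: [-0.4, -0.2, -2.0]
gripper_width: 14.0
grasp_force: 58.6
clock: 14.15
position: [536.4, 102.2, 118.2]
ee_rot: [0.999, 0.048, -0.001, 0.0]
contact_force: [0.5, -0.4, -2.2]
gripper_width: 13.7
grasp_force: 58.6
clock: 14.65
position: [544.7, 193.1, 119.3]
ee_rot: [0.999, 0.048, 0.0, 0.0]
contact_force: [-0.1, 0.4, -1.2]
gripper_width: 13.8
grasp_force: 58.6
clock: 15.35
position: [551.6, 282.1, 119.0]
ee_rot: [0.999, 0.049, -0.0, 0.0]
contact_force: [0.8, 0.2, -1.3]
gripper_width: 14.1
grasp_force: 58.6
[551.63519061 282.05736411 119.01227551]
```

Over cradle b, within 1 mm of the target. Lowering, releasing, then heading to punch d.

```bash

python3 -m jog '[[[0,0,-0.2],[0,0,0],1],[[0,0,-0.4],[0,0,0],1],[[0,0,-0.6],[0,0,0],1],[[0,0,-0.75],[0,0,0],1],[[0,0,-0.84],[0,0,0],1],[[0,0,-0.9],[0,0,0],1],[[0,0,-0.94],[0,0,0],1],[[0,0,-0.94],[0,0,0],1],[[0,0,-0.94],[0,0,0],1]]'
python3 -m jog '[[[0,0,0],[0,0,0],0.4],[[0,0,0],[0,0,0],0.2],[[0,0,0],[0,0,0],0.15],[[0,0,0],[0,0,0],0.15],[[0,0,0.2],[0,0,0],0.15],[[0,0,0.5],[0,0,0],0.15],[[0,0,0.8],[0,0,0],0.15],[[0,0,0.95],[0,0,0],0.1]]'
python3 -m jog '[[[-0.01,-0.21,0],[0,0,0.013],0.1],[[-0.02,-0.42,0],[0,0,0.026],0.1],[[-0.03,-0.63,0],[0,0,0.04],0.1],[[-0.04,-0.845,0],[0,0,0.0525],0.1]]'
python3 -m jog '[[[-0.01,-0.21,0],[0,0,0],0.1],[[-0.02,-0.42,0],[0,0,0],0.1],[[-0.03,-0.63,0],[0,0,0],0.1],[[-0.04,-0.845,0],[0,0,0],0.1]]'
python3 -m jog '[[[-0.01,-0.21,0],[0,0,0],0.1],[[-0.02,-0.42,0],[0,0,0],0.1],[[-0.03,-0.63,0],[0,0,0],0.1],[[-0.04,-0.845,0],[0,0,0],0.1]]'
python3 -m jog '[[[-0.01,-0.21,0],[0,0,0],0.1],[[-0.02,-0.42,0],[0,0,0],0.1],[[-0.03,-0.63,0],[0,0,0],0.1],[[-0.04,-0.845,0],[0,0,0],0.1]]'
python3 -m jog '[[[-0.01,-0.21,0],[0,0,0],0.1],[[-0.02,-0.42,0],[0,0,0],0.1],[[-0.03,-0.63,0],[0,0,0],0.1],[[-0.04,-0.845,0],[0,0,0],0.1]]'
python3 -m jog '[[[-0.01,-0.21,0],[0,0,0],0.1],[[-0.02,-0.42,0],[0,0,0],0.1],[[-0.03,-0.63,0],[0,0,0],0.1],[[-0.04,-0.845,0],[0,0,0],0.1],[[-0.04,-0.845,0],[0,0,0],0.1],[[-0.04,-0.845,0],[0,0,0],0.1]]'
cat >> h.py <<'E'
def check(n,c,half,ang=5.5,d=None):
    Q=pts(d).reshape(-1,3); a=np.deg2rad(ang);R=np.array([[np.cos(a),np.sin(a)],[-np.sin(a),np.cos(a)]])
    L=(Q[:,:2]-c)@R.T; m=(abs(L[:,1])<6)&(abs(L[:,0])<half+6)&(Q[:,2]>30)
    print(n,m.sum(),L[m].min(0).round(1),L[m].max(0).round(1),'z far/near',Q[m&(L[:,0]>8),2].mean().round(1),Q[m&(L[:,0]<-8),2].mean().round(1))
E
python3 -c "
from h import *
d=grab('top','t4')
check('a',[562.3,166.8],35,d=d);check('b',[551,282.3],46,d=d)
check('d',[527.5,-225],68,11.8,d=d);check('c',[532.5,-283.2],57,11.8,d=d)
grab('wrist','w4')"
```

```text
clock: 16.25
position: [552.5, 282.1, 26.1]
ee_rot: [0.999, 0.048, 0.001, -0.001]
contact_force: [0.7, 0.1, -0.6]
gripper_width: 13.9
grasp_force: 58.7
clock: 17.05
position: [553.0, 282.3, 123.4]
ee_rot: [0.999, 0.048, 0.002, -0.001]
contact_force: [0.3, -0.2, -0.3]
gripper_width: 38.5
grasp_force: 0.0
clock: 17.45
position: [547.7, 196.3, 120.4]
ee_rot: [0.995, 0.104, 0.0, 0.0]
contact_force: [0.6, -0.0, -0.0]
gripper_width: 38.6
grasp_force: 0.0
clock: 17.85
position: [543.7, 111.4, 120.4]
ee_rot: [0.995, 0.103, 0.0, 0.0]
contact_force: [-0.8, 0.8, 0.1]
gripper_width: 38.9
grasp_force: 0.0
clock: 18.25
position: [539.7, 26.9, 120.4]
ee_rot: [0.995, 0.103, 0.0, -0.0]
contact_force: [-0.1, 0.4, -0.5]
gripper_width: 38.0
grasp_force: 0.0
clock: 18.65
position: [535.6, -57.6, 120.4]
ee_rot: [0.995, 0.103, 0.0, -0.0]
contact_force: [0.3, -0.4, -0.7]
gripper_width: 38.5
grasp_force: 0.0
clock: 19.05
position: [531.5, -142.1, 120.4]
ee_rot: [0.995, 0.103, 0.0, 0.0]
contact_force: [-0.2, 0.2, -0.3]
gripper_width: 38.3
grasp_force: 0.0
clock: 19.65
position: [527.5, -225.8, 120.2]
ee_rot: [0.995, 0.102, -0.0, -0.0]
contact_force: [-0.4, 0.2, -0.5]
gripper_width: 38.5
grasp_force: 0.0
a 209 [-35.1  -6. ] [33.6  5.9] z far/near 45.4 45.1
b 280 [-45.7  -6. ] [46.7  6. ] z far/near 45.0 45.0
d 1326 [-67.4  -6. ] [41.2  6. ] z far/near 466.9 408.1
c 133 [-56.6  -5.8] [-11.1   5.9] z far/near nan 45.5h.py:12: RuntimeWarning: Mean of empty slice.
  print(n,m.sum(),L[m].min(0).round(1),L[m].max(0).round(1),'z far/near',Q[m&(L[:,0]>8),2].mean().round(1),Q[m&(L[:,0]<-8),2].mean().round(1))
  ret = ret.dtype.type(ret / rcount)
```

View pics/w4.png

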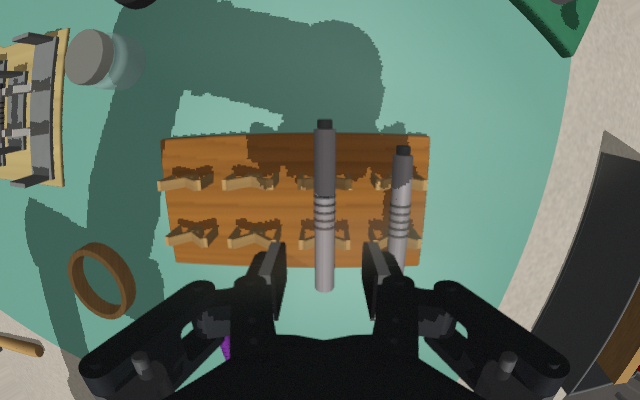

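Punch a and b are both seated level. In the wrist view the long punch d at (325,205) is centred between the fingers, and c is at (400,200).

```bash

python3 -m jog '[[[0,0.007,-0.2],[0,0,0],0.1],[[0,0.007,-0.4],[0,0,0],0.1],[[0,0.007,-0.6],[0,0,0],0.1],[[0,0.007,-0.8],[0,0,0],0.1],[[0,0.007,-0.91],[0,0,0],0.1],[[0,0.007,-0.965],[0,0,0],0.1],[[0,0.007,-0.965],[0,0,0],0.1],[[0,0.007,-0.965],[0,0,0],1],[[0,0.007,-0.965],[0,0,0],1],[[0,0.007,-0.965],[0,0,0],1],[[0,0.007,-0.965],[0,0,0],1],[[0,0.007,-0.965],[0,0,0],1]]'
python3 -m jog '[[[0,0,0.05],[0,0,0],1],[[0,0,0.15],[0,0,0],1],[[0,0,0.35],[0,0,0],1],[[0,0,0.6],[0,0,0],1],[[0,0,0.8],[0,0,0],1],[[0,0,0.95],[0,0,0],1],[[0,0,0.95],[0,0,0],1]]'
```

```text
clock: 20.95
position: [529.0, -225.2, 25.0]
ee_rot: [0.995, 0.103, 0.001, 0.001]
contact_force: [0.1, -3.4, 5.3]
gripper_width: 13.9
grasp_force: 58.9
clock: 21.65
position: [528.8, -224.6, 121.0]
ee_rot: [0.995, 0.103, 0.002, 0.0]
contact_force: [0.1, -0.4, -0.9]
gripper_width: 13.9
grasp_force: 58.5
```

```bash

python3 -m jog '[[[0.02,0.17,0],[0,0,-0.01],1],[[0.04,0.34,0],[0,0,-0.02],1],[[0.06,0.5,0],[0,0,-0.03],1],[[0.08,0.67,0],[0,0,-0.04],1],[[0.1,0.835,0],[0,0,-0.0525],1]]'
python3 -m jog '[[[0.02,0.17,0],[0,0,0],1],[[0.04,0.34,0],[0,0,0],1],[[0.06,0.5,0],[0,0,0],1],[[0.08,0.67,0],[0,0,0],1],[[0.1,0.835,0],[0,0,0],1]]'
python3 -m jog '[[[0.02,0.17,0],[0,0,0],1],[[0.04,0.34,0],[0,0,0],1],[[0.06,0.5,0],[0,0,0],1],[[0.08,0.67,0],[0,0,0],1],[[0.1,0.835,0],[0,0,0],1]]'
python3 -m jog '[[[0.02,0.17,0],[0,0,0],1],[[0.04,0.34,0],[0,0,0],1],[[0.06,0.5,0],[0,0,0],1],[[0.08,0.67,0],[0,0,0],1],[[0.1,0.835,0],[0,0,0],1],[[0.1,0.835,0],[0,0,0],1],[[0.1,0.835,0],[0,0,0],1]]'
python3 -c "
from h import *
print(read_state()['position'])
d=grab('side','s5');cv2.imwrite('pics/s5c.png',cv2.resize(d['frame'][140:330,180:420],None,fx=3,fy=3)[:,:,::-1])"
```

```text
clock: 22.15
position: [536.6, -140.2, 117.3]
ee_rot: [0.999, 0.047, -0.002, -0.0]
contact_force: [0.7, 0.2, -2.1]
gripper_width: 13.8
grasp_force: 58.7
clock: 22.65
position: [547.1, -56.7, 117.9]
ee_rot: [0.999, 0.048, -0.001, -0.0]
contact_force: [-0.5, 0.2, -2.9]
gripper_width: 13.9
grasp_force: 58.7
clock: 23.15
position: [557.7, 27.0, 118.5]
ee_rot: [0.999, 0.048, -0.0, 0.0]
contact_force: [-0.5, 0.4, -2.4]
gripper_width: 13.9
grasp_force: 58.7
clock: 23.85
position: [567.7, 109.8, 118.6]
ee_rot: [0.999, 0.049, -0.0, 0.0]
contact_force: [1.0, -1.0, -1.8]
gripper_width: 13.8
grasp_force: 58.7
[567.72662277 109.84350473 118.63866743]
```

View pics/s5c.png

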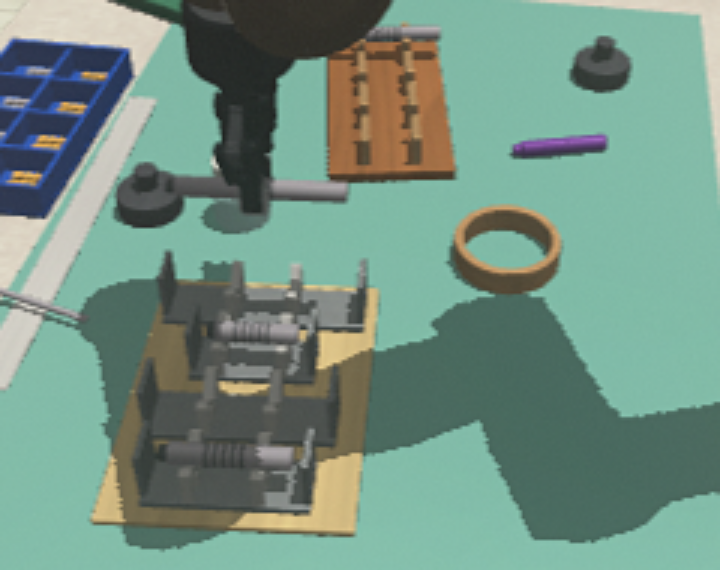

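The side crop shows a at (258,330) and b at (225,455) seated between their stops. Punch d is level in the gripper at (260,190), ready to go down.

```bash

python3 -m jog '[[[0,-0.005,-0.2],[0,0,0],1],[[0,-0.008,-0.4],[0,0,0],1],[[0,-0.008,-0.6],[0,0,0],1],[[0,-0.008,-0.75],[0,0,0],1],[[0,-0.008,-0.84],[0,0,0],1],[[0,-0.008,-0.9],[0,0,0],1],[[0,-0.008,-0.94],[0,0,0],1],[[0,-0.008,-0.94],[0,0,0],1],[[0,-0.008,-0.94],[0,0,0],1]]'
python3 -m jog '[[[0,0,0],[0,0,0],0.4],[[0,0,0],[0,0,0],0.2],[[0,0,0],[0,0,0],0.15],[[0,0,0],[0,0,0],0.15],[[0,0,0.2],[0,0,0],0.15],[[0,0,0.5],[0,0,0],0.15],[[0,0,0.8],[0,0,0],0.15],[[0,0,0.95],[0,0,0],0.1]]'
python3 -m jog '[[[-0.02,-0.24,0],[0,0,0.013],0.1],[[-0.04,-0.49,0],[0,0,0.026],0.1],[[-0.06,-0.73,0],[0,0,0.04],0.1],[[-0.085,-0.98,0],[0,0,0.0525],0.1]]'
python3 -m jog '[[[-0.02,-0.24,0],[0,0,0],0.1],[[-0.04,-0.49,0],[0,0,0],0.1],[[-0.06,-0.73,0],[0,0,0],0.1],[[-0.085,-0.98,0],[0,0,0],0.1]]'
python3 -m jog '[[[-0.02,-0.24,0],[0,0,0],0.1],[[-0.04,-0.49,0],[0,0,0],0.1],[[-0.06,-0.73,0],[0,0,0],0.1],[[-0.085,-0.98,0],[0,0,0],0.1]]'
python3 -m jog '[[[-0.02,-0.24,0],[0,0,0],0.1],[[-0.04,-0.49,0],[0,0,0],0.1],[[-0.06,-0.73,0],[0,0,0],0.1],[[-0.085,-0.98,0],[0,0,0],0.1],[[-0.085,-0.98,0],[0,0,0],0.1],[[-0.085,-0.98,0],[0,0,0],0.1]]'
python3 -c "
from h import *
d=grab('top','t6')
check('a',[562.3,166.8],35,d=d);check('b',[551,282.3],46,d=d);check('d',[567.4,109],65,d=d)
print('jar',pts(d)[124:131,322:330].reshape(-1,3).mean(0),read_state()['position'])"
```

```text
clock: 24.8
position: [568.5, 108.9, 25.5]
ee_rot: [0.999, 0.048, 0.001, -0.0]
contact_force: [-0.5, 1.1, -0.5]
gripper_width: 13.8
grasp_force: 58.8
clock: 25.6
position: [569.2, 108.9, 122.8]
ee_rot: [0.999, 0.049, 0.002, -0.001]
contact_force: [-0.1, 0.5, 0.1]
gripper_width: 38.8
grasp_force: 0.0
clock: 26.0
position: [559.2, 9.6, 120.0]
ee_rot: [0.995, 0.104, 0.0, 0.0]
contact_force: [-0.2, -0.8, 0.5]
gripper_width: 38.5
grasp_force: 0.0
clock: 26.4
position: [550.7, -88.5, 119.9]
ee_rot: [0.995, 0.103, 0.0, 0.0]
contact_force: [0.2, 0.1, -0.0]
gripper_width: 38.5
grasp_force: 0.0
clock: 26.8
position: [542.2, -186.5, 119.9]
ee_rot: [0.995, 0.103, 0.0, 0.0]
contact_force: [0.4, -0.6, 0.5]
gripper_width: 38.5
grasp_force: 0.0
clock: 27.4
position: [533.5, -283.9, 119.6]
ee_rot: [0.995, 0.102, -0.0, -0.0]
contact_force: [-0.1, -0.7, -0.3]
gripper_width: 38.3
grasp_force: 0.0
a 208 [-35.3  -6. ] [34.   5.9] z far/near 45.0 45.1
b 277 [-45.5  -5.9] [46.9  5.6] z far/near 45.0 45.2
d 402 [-67.8  -6. ] [67.3  6. ] z far/near 45.5 45.6
jar [614.49028172  -9.83866396  65.6162455 ] [ 533.67473039 -283.31827763  119.67929224]
```

Three punches are seated level and the jar has not moved. Gripping c.

```bash

python3 -m jog '[[[-0.01,0.003,-0.2],[0,0,0],0.1],[[-0.01,0.003,-0.4],[0,0,0],0.1],[[-0.01,0.003,-0.6],[0,0,0],0.1],[[-0.01,0.003,-0.8],[0,0,0],0.1],[[-0.01,0.003,-0.91],[0,0,0],0.1],[[-0.01,0.003,-0.96],[0,0,0],0.1],[[-0.01,0.003,-0.96],[0,0,0],0.1],[[-0.01,0.003,-0.96],[0,0,0],1],[[-0.01,0.003,-0.96],[0,0,0],1],[[-0.01,0.003,-0.96],[0,0,0],1],[[-0.01,0.003,-0.96],[0,0,0],1],[[-0.01,0.003,-0.96],[0,0,0],1]]'
python3 -m jog '[[[0,0,0.05],[0,0,0],1],[[0,0,0.15],[0,0,0],1],[[0,0,0.35],[0,0,0],1],[[0,0,0.6],[0,0,0],1],[[0,0,0.8],[0,0,0],1],[[0,0,0.95],[0,0,0],1],[[0,0,0.95],[0,0,0],1]]'
```

```text
clock: 28.65
position: [533.8, -283.6, 25.0]
ee_rot: [0.995, 0.103, 0.001, 0.001]
contact_force: [0.3, 0.0, 6.1]
gripper_width: 13.7
grasp_force: 58.8
clock: 29.35
position: [534.0, -283.5, 121.3]
ee_rot: [0.995, 0.103, 0.002, 0.001]
contact_force: [0.3, -1.2, -2.1]
gripper_width: 13.8
grasp_force: 58.5
```

```bash

python3 -m jog '[[[0.01,0.17,0],[0,0,-0.01],1],[[0.02,0.34,0],[0,0,-0.02],1],[[0.03,0.51,0],[0,0,-0.03],1],[[0.035,0.68,0],[0,0,-0.04],1],[[0.04,0.846,0],[0,0,-0.0525],1]]'
python3 -m jog '[[[0.01,0.17,0],[0,0,0],1],[[0.02,0.34,0],[0,0,0],1],[[0.03,0.51,0],[0,0,0],1],[[0.035,0.68,0],[0,0,0],1],[[0.04,0.846,0],[0,0,0],1]]'
python3 -m jog '[[[0.01,0.17,0],[0,0,0],1],[[0.02,0.34,0],[0,0,0],1],[[0.03,0.51,0],[0,0,0],1],[[0.035,0.68,0],[0,0,0],1],[[0.04,0.846,0],[0,0,0],1]]'
python3 -m jog '[[[0.01,0.17,0],[0,0,0],1],[[0.02,0.34,0],[0,0,0],1],[[0.03,0.51,0],[0,0,0],1],[[0.035,0.68,0],[0,0,0],1],[[0.04,0.846,0],[0,0,0],1]]'
python3 -m jog '[[[0.01,0.17,0],[0,0,0],1],[[0.02,0.34,0],[0,0,0],1],[[0.03,0.51,0],[0,0,0],1],[[0.035,0.68,0],[0,0,0],1],[[0.04,0.846,0],[0,0,0],1]]'
python3 -m jog '[[[0.01,0.17,0],[0,0,0],1],[[0.02,0.34,0],[0,0,0],1],[[0.03,0.51,0],[0,0,0],1],[[0.035,0.68,0],[0,0,0],1],[[0.04,0.846,0],[0,0,0],1],[[0.04,0.846,0],[0,0,0],1],[[0.04,0.846,0],[0,0,0],1]]'
python3 -c "
from h import *
grab('wrist','w7');print(read_state()['position'])"
```

```text
clock: 29.85
position: [535.7, -197.7, 117.4]
ee_rot: [0.999, 0.048, -0.001, -0.0]
contact_force: [0.7, -0.4, -1.6]
gripper_width: 13.4
grasp_force: 58.6
clock: 30.35
position: [539.8, -113.2, 117.5]
ee_rot: [0.999, 0.048, -0.001, -0.0]
contact_force: [-0.6, -1.0, -2.4]
gripper_width: 14.2
grasp_force: 58.6
clock: 30.85
position: [543.7, -28.8, 117.5]
ee_rot: [0.999, 0.048, -0.001, -0.0]
contact_force: [0.0, -0.0, -1.8]
gripper_width: 14.3
grasp_force: 58.6
clock: 31.35
position: [547.9, 55.7, 117.6]
ee_rot: [0.999, 0.048, -0.001, 0.0]
contact_force: [-0.2, -0.0, -2.6]
gripper_width: 13.9
grasp_force: 58.6
clock: 31.85
position: [552.9, 141.3, 118.8]
ee_rot: [0.999, 0.048, -0.0, -0.0]
contact_force: [0.3, 0.8, -2.6]
gripper_width: 14.2
grasp_force: 58.6
clock: 32.55
position: [556.7, 224.9, 118.6]
ee_rot: [0.999, 0.049, -0.0, 0.0]
contact_force: [0.2, -0.2, -1.5]
gripper_width: 13.9
grasp_force: 58.6
[556.61799854 224.36274347 118.61413806]
```

View pics/w7.png

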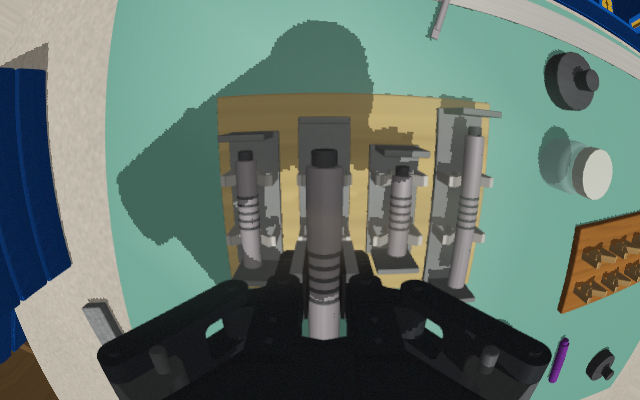

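Punch c at (325,230) is aligned over its cradle, with b at (247,210), a at (400,210) and d at (468,210) all seated. Lowering, releasing and retreating.

```bash

python3 -m jog '[[[0,0,-0.2],[0,0,0],1],[[0,0,-0.4],[0,0,0],1],[[0,0,-0.6],[0,0,0],1],[[0,0,-0.75],[0,0,0],1],[[0,0,-0.84],[0,0,0],1],[[0,0,-0.9],[0,0,0],1],[[0,0,-0.94],[0,0,0],1],[[0,0,-0.94],[0,0,0],1],[[0,0,-0.94],[0,0,0],1]]'
python3 -m jog '[[[0,0,0],[0,0,0],0.4],[[0,0,0],[0,0,0],0.2],[[0,0,0],[0,0,0],0.15],[[0,0,0],[0,0,0],0.15],[[0,0,0.2],[0,0,0],0.15],[[0,0,0.5],[0,0,0],0.15],[[0,0,0.8],[0,0,0],0.15],[[0,0,1],[0,0,0],0.1]]'
python3 -m jog '[[[-0.2,-0.24,0.1],[0,0,0],0.1],[[-0.4,-0.49,0.2],[0,0,0],0.1],[[-0.6,-0.73,0.3],[0,0,0],0.1],[[-0.8,-0.98,0.4],[0,0,0],0.1]]'
python3 -m jog '[[[0,-0.24,0],[0,0,0],0.1],[[0,-0.49,0],[0,0,0],0.1],[[0,-0.73,0],[0,0,0],0.1],[[0,-0.98,0],[0,0,0],0.1]]'
python3 -m jog '[[[0,-0.24,0],[0,0,0],0.1],[[0,-0.49,0],[0,0,0],0.1],[[0,-0.73,0],[0,0,0],0.1],[[0,-0.98,0],[0,0,0],0.1],[[0,-0.98,0],[0,0,0],0.1],[[0,-0.98,0],[0,0,0],0.1],[[0,-0.98,0],[0,0,0],0.1]]'
python3 -c "
from h import *
d=grab('top','t8')
check('a',[562.3,166.8],35,d=d);check('b',[551,282.3],46,d=d);check('d',[567.4,109],65,d=d);check('c',[556.6,224.4],56,d=d)
cv2.imwrite('pics/t8c.png',cv2.convertScaleAbs(cv2.resize(d['frame'][90:230,150:350],None,fx=4,fy=4,interpolation=2),alpha=1.4)[:,:,::-1])"
```

```text
clock: 33.5
position: [557.3, 224.6, 25.4]
ee_rot: [0.999, 0.048, 0.001, -0.0]
contact_force: [0.6, -0.4, -2.0]
gripper_width: 13.8
grasp_force: 58.8
clock: 34.3
position: [557.6, 224.8, 127.3]
ee_rot: [0.999, 0.048, 0.001, -0.001]
contact_force: [1.4, 0.7, 0.1]
gripper_width: 38.2
grasp_force: 0.0
clock: 34.7
position: [475.9, 125.5, 165.2]
ee_rot: [0.999, 0.048, 0.0, -0.0]
contact_force: [0.5, -0.2, -0.1]
gripper_width: 38.3
grasp_force: 0.0
clock: 35.1
position: [476.7, 27.5, 165.1]
ee_rot: [0.999, 0.048, 0.0, -0.0]
contact_force: [1.1, -0.7, 0.6]
gripper_width: 38.5
grasp_force: 0.0
clock: 35.8
position: [476.9, -69.2, 164.9]
ee_rot: [0.999, 0.048, 0.0, -0.0]
contact_force: [-0.8, 0.1, -0.2]
gripper_width: 38.8
grasp_force: 0.0
a 72 [ 8.1 -5.7] [33.3  5.4] z far/near 45.2 nan
b 147 [-3.1 -6. ] [46.3  5.6] z far/near 45.1 nan
d 147 [13.5 -6. ] [67.3  6. ] z far/near 45.3 nan
c 158 [ 1.8 -6. ] [56.   5.8] z far/near 45.2 nanh.py:12: RuntimeWarning: Mean of empty slice.
  print(n,m.sum(),L[m].min(0).round(1),L[m].max(0).round(1),'z far/near',Q[m&(L[:,0]>8),2].mean().round(1),Q[m&(L[:,0]<-8),2].mean().round(1))
  ret = ret.dtype.type(ret / rcount)
```

View pics/t8c.png

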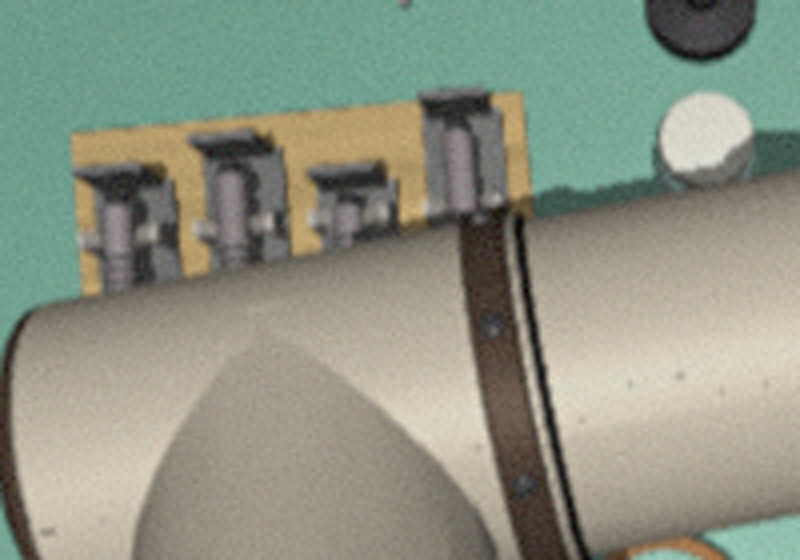

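The far halves of all four punches sit at the right height, at crop (118,240), (232,215), (345,220) and (460,170). The jar is in place at (705,140). The arm hides the near halves, so I move it aside and check again.

```bash

python3 -m jog '[[[0.1,-0.24,0],[0,0,0],0.1],[[0.2,-0.49,0],[0,0,0],0.1],[[0.3,-0.73,0],[0,0,0],0.1],[[0.4,-0.98,0],[0,0,0],0.1]]'
python3 -m jog '[[[0,-0.24,0],[0,0,0],0.1],[[0,-0.49,0],[0,0,0],0.1],[[0,-0.73,0],[0,0,0],0.1],[[0,-0.98,0],[0,0,0],0.1],[[0,-0.98,0],[0,0,0],0.1],[[0,-0.98,0],[0,0,0],0.1],[[0,-0.98,0],[0,0,0],0.1]]'
python3 -c "
from h import *
d=grab('top','t9')
check('a',[562.3,166.8],35,d=d);check('b',[551,282.3],46,d=d);check('d',[567.4,109],65,d=d);check('c',[556.6,224.4],56,d=d)
print(np.abs(read_state()['joint_vel']).max())"
```

```text
clock: 36.25
position: [517.5, -167.5, 164.9]
ee_rot: [0.999, 0.049, 0.0, -0.0]
contact_force: [0.6, 1.2, -0.3]
gripper_width: 38.5
grasp_force: 0.0
clock: 36.95
position: [517.0, -264.5, 164.7]
ee_rot: [0.999, 0.049, -0.0, -0.0]
contact_force: [-0.2, 0.4, 0.7]
gripper_width: 38.1
grasp_force: 0.0
a 211 [-35.3  -5.9] [33.7  6. ] z far/near 45.0 45.0
b 281 [-45.8  -6. ] [46.8  5.9] z far/near 44.8 45.2
d 404 [-67.8  -6. ] [67.5  6. ] z far/near 45.3 45.7
c 342 [-57.4  -6. ] [55.7  5.9] z far/near 45.4 45.4
0.0016901480371291462
```

```bash
python3 -c "
from bench import job_done
print(job_done())"
```

```text
the job is handed in; nothing more can be done
None
```

The job is handed in at about 37 s: all four punches measured level and centred within about 1 mm in their own cradles; the jar had not moved when last measured, before the final punch, and looked in place in the last picture. No verdict came back.

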